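# Offer a splash-guard door up to its hinge post and hold it for the pin

## Robot

A 6-joint arm with a two-finger parallel gripper is mounted at the origin on the work surface; the furniture and walls round the work are solid. World frame = base frame: x ahead of the robot, y to its left, z up, the work surface at z = 0. Lengths are in mm, angles in degrees, forces in N, time in s.
With the tool pointing down it reaches from about 350 to 850 mm from the base axis. Payload 8.1 kg.
Tool frame: the origin (TCP) lies between the finger pads; the fingertips stand 22 mm ahead of it and the grasp point (between the pads) lies 3 mm ahead of it; z points along the fingers, y is the line along which they close (so a half turn about z gives the same grasp; the last joint's range is limited). The gripper opens to 85 mm and grips with 20 to 120 N. Pads are 22 mm wide; open, the fingers measure 114 mm over their backs; the gripper's body (76 mm by 85 mm) begins 54 mm behind the grasp point. The pads swing forward as they close: fully open they stand 13 mm farther back than shut.
Start: joints at [71.826, 7.471, 85.268, -0, 87.261, -4.893], TCP at [137.815, 583.963, 253.292] pointing down, gripper open.
Joint ranges: [-169.43, 169.43], [-51.17, 129.36], [1.28, 143.12], [-76.62, 256.62], [0, 156.53], [-152.29, 152.29]. Speed limits (degrees/s): [136.94, 136.94, 159.86, 180, 180, 180].

## Interface

Orientations are given as [roll, pitch, yaw] about the fixed x, y, z axes, in that order (R = Rz(yaw) Ry(pitch) Rx(roll)).
In Python, from bench import r, vision gives the robot as it stands.
- The arm moves only by the tool step_arm, never from a script. Its argument "targets" is a list that holds one entry, the list of rows, each a list of 6 numbers: the shift along the world's x, y, z in mm, then the turn, a rotation vector about the world's x, y, z in rad. In form: [[[x, y, z, rx, ry, rz], ...]]. A call has 1 to 12 rows; each row is the pose to reach, as a shift and turn from the pose commanded when the call began; what a row does not reach only later rows make up. A row lasts 1/12 s, in which the tool goes at most 41.7 mm and 7.16 degrees, less where a joint would pass 70% of its speed; a pose out of reach is approached as far as the arm can. A call with a gripper value outside its range is refused whole. "fingers" is the gripper's target within -1 to 1 (shut at 1, half-way at 0, fully open at -1), set as the call begins (left out, the last holds). The fingers move at their own pace and stop on an object; "newtons" is the grip in N (left out, the last holds). Time passes only in rows, so rows that repeat a pose let the fingers close. It gives the time, the measured TCP pose, the force, the opening and the grip force at its end, in the units of the state.
- r.sense(): the state, without advancing time (a new reading comes with each control period).
- vision.snapshot(name): name is "side" or "top"; returns a dict with "img" (384x512x3 uint8, blue, green, red), "mtx" (3x3 intrinsics, pixels), "D" ([k1, k2, p1, p2, k3] as OpenCV has them; the pictures are not rectified), "eye" and "attitude" of the camera in the world. Camera axes: x right, y up, looking along -z (the intrinsics and any distortion apply to the point x, -y, -z); pixel columns grow to the right and rows downward; lengths in mm; the calibration is good to about 2 mm. A picture is of the moment at which its call begins. There is no depth.
- r.hand_in(): hands the job in; it is judged then, once.
The state is a dict: "time": time; "joint_pos": joint angles; "qd": joint speeds; "joint_efforts": joint torques, N m; "tool_pos": TCP position; "tcp_rot": TCP orientation; "ft_force": force on the tool from outside, world axes, zero at the start; "wrist_torque": the same for the moment, N m; "finger_gap": finger opening in mm; "grip_force": force on a finger pad.
Only numpy, scipy, OpenCV 4.12 (cv2) and the standard library are available. Lean on these libraries where they do the work, as an engineer would, in place of code of your own. Each camera call takes 0.05 s, during which the arm holds its last target. There are 200 camera calls.

## Task

Take the small amber splash-guard door by its orange grip, lift it out of its white rack and bring its hinge knuckle level into the gap between the two knuckles of the blue hinge post, gently, so that the three holes line up for the hinge pin. Finish while holding the door there upright in the gripper, its knuckle resting on neither post knuckle (a little air above and below), and do not let go. Leave the specimen cup, the blue carton and the timer where they are.

Things in the scene. Friction and masses are not known exactly. Their poses are not given: they have to be found in the camera images.
- door_grip (a point): Centre of the orange grip bar (50 mm long along x, 12 mm thick along y, 28 mm high) on top of the loose splash-guard door. x points along the door towards its hinge knuckle, y across its thickness, z up. The bar's top is 14 mm above this point; the panel begins 12 mm below it.
- door_hole (a point): Centre of the door's hinge knuckle: an upright steel cylinder 20 mm across, 30 mm high, with an 8 mm hole, 54 mm along x from the middle of the grip bar and 29 mm below its centre. Axes as door_grip. A neck 6 mm thick and 30 mm high joins it to the panel, which ends 14 mm short of the hole axis.
- door: The loose door as a whole, about 120 g, balanced within 15 mm of the grip's middle. Origin: middle of the panel's lower edge, 87 mm below the grip centre; axes as door_grip. The panel (amber, then bare aluminium) is 80 mm along x (40 mm either way), 6 mm thick, 75 mm high.
- jamb_hole (a point): Where the door's hole belongs: on the hinge axis, mid-height of the gap in the fixed blue hinge post, 70 mm above the bench. x points into the post (the door comes in along +x), z up. Fixed steel knuckles (20 mm across, 8 mm hole) lie 20 to 41 mm above and below this point: a 40 mm gap for the 30 mm door knuckle, 5 mm of air each way.
- jamb: Fixed hinge post; origin on the hinge axis at bench height, axes as jamb_hole. A rigid black 45 degree V saddle behind the gap (mouth 24 mm) stops the door knuckle just when the holes line up. Post 52 mm wide, 118 mm high, x 20 to 50 mm; grey foot 64 mm wide, 12 mm high, x -12 to 74 mm. Brass hinge pin (5 mm thick) parked upright behind, 76 mm high.
- rack: The fixed white rack in which the door stands at the start, 112 mm along x, 60 mm along y, 30 mm high; origin at the centre of its underside. A slot along x (9 mm wide, 86 mm long, floor 8 mm above the bench, 22 mm deep) holds the lower edge of the panel, with some play, the knuckle to +x; the door is lifted straight up out of it.
- cup: Bystander: specimen cup with red lid, 50 mm across, 59 mm high; origin at the centre of its underside.
- carton: Bystander: small blue carton 45x60 mm, 50 mm high; origin at the centre of its underside.
- lab_timer: Bystander: flat white lab timer 66x66 mm, 19 mm high; origin at the centre of its underside.
Things that resemble listed ones, but are neither listed nor needed, are in the scene too. There is more than one size of the door; the job needs the larger. Leave any pink look-alike of the jamb alone.

How it is judged (in metres and radians):
On the way:
1. the door is lifted clear of the rack, in the gripper (height (world z) of door above 0.034 m and contact force between the fingers and door above 1 N and contact force between door and rack below 0.05 N), for 0.1 s.
At the end, for the whole second after the job is handed in: The gripper holds the door still (over 1 N), upright within 0.08 rad, its hole within 3 mm sideways of the post's hinge axis (so the 5 mm pin passes) and within 4.3 mm in height of mid-gap, resting on neither post knuckle, pressed on the post with under 20 N (horizontal distance between door_hole and jamb_hole below 0.003 m and z of door_hole in the frame of jamb_hole between -0.0043 and 0.0043 m and angle between door_hole's own z axis and vertical below 0.08 rad and contact force between the fingers and door above 1 N and contact force between door and jamb below 20 N and linear speed of door below 0.02 m/s); the arm keeps its last pose, push and grip.
It fails at once if the door is forced against the post (over 40 N) (contact force between door and jamb above 40 N).
It fails at once if a bystander is moved over 25 mm (distance of any of cup, carton, lab_timer from where it was at the start of the episode above 0.025 m).
It also fails if it takes over 45 s, if anything falls off the work surface, if the arm or the gripper's body presses on something with over 40 N, if the wrist force passes 120 N, or if a joint passes its speed limit or range.

## Working session

There is one attempt and no reset: what is moved stays moved. The work goes in short steps, Python scripts to look and compute and a tool call to move; the robot and the scene stay as the last step left them, time stands still between calls to the robot, and variables do not carry over. Pictures are saved under pics/ and viewed, at most 10 in all, crops included, and the job is handed in when it is done.

Besides the shell and the picture viewer there is one more tool, called by a JSON object that holds its "fn" and its "kwargs", one argument or row to a line. step_arm: Moves the arm, as the interface text tells. Its arguments: {"type":"object","properties":{"targets":{"type":"array"},"fingers":{"type":"number"},"newtons":{"type":"number"}},"required":["targets"]}

```bash
mkdir -p pics; cat > h.py <<'E'
import numpy as np, cv2
from scipy.spatial.transform import Rotation as Ro
from bench import r, vision
def snap(n,f=None):
    s=vision.snapshot(n)
    if f: cv2.imwrite('pics/'+f,s['img'])
    return s
def att(s):
    a=np.array(s['attitude'],float)
    return a if a.shape==(3,3) else Ro.from_euler('xyz',a,degrees=True).as_matrix()
def ray(s,uv):
    p=cv2.undistortPoints(np.array([[uv]],float),np.array(s['mtx'],float),np.array(s['D'],float))[0,0]
    return np.array(s['eye'],float),att(s)@np.array([p[0],-p[1],-1])
def atz(s,uv,z):
    e,d=ray(s,uv); return e+d*(z-e[2])/d[2]
def proj(s,P):
    q=(np.array(P,float).reshape(-1,3)-np.array(s['eye'],float))@att(s)
    q=q*[1,-1,-1]
    return cv2.projectPoints(q,np.zeros(3),np.zeros(3),np.array(s['mtx'],float),np.array(s['D'],float))[0][:,0]
E
python3 - <<'E'
from h import *
for n in('top','side'):
    s=snap(n,n+'1.png'); print(n,s['mtx'],s['D'],s['eye'],s['attitude'])
print(r.sense())
E
```

```text
top [[446.24543195   0.         253.96164372]
 [  0.         446.24543195 185.67039801]
 [  0.           0.           1.        ]] [0.00388398 0.         0.         0.         0.        ] [ 257.34853941    4.19216118 1199.28775699] [ 12.10917694   0.30748869 -87.74889111]
side [[414.62031915   0.         259.50019003]
 [  0.         414.62031915 188.5607164 ]
 [  0.           0.           1.        ]] [-0.11459793  0.          0.          0.          0.        ] [ 470.41590101 -855.22487859  547.74543397] [61.64217959 -0.37424251 -1.74621658]
{'time': 0.1, 'joint_pos': array([ 7.18249920e+01,  7.51341878e+00,  8.53231025e+01,  1.34459211e-03,
        8.72602022e+01, -4.89335684e+00]), 'qd': array([ 7.48132992e-02, -1.45112372e-01, -5.90647687e-02,  2.22334375e-02,
       -7.07819002e-05,  4.56299238e-02]), 'joint_efforts': array([ 1.20946628e-03, -5.70956969e+01, -5.01939797e+01, -2.43937830e-04,
        8.28504941e-03,  8.14027271e-05]), 'tool_pos': array([137.6749908 , 583.52741328, 252.32118368]), 'tcp_rot': array([-1.79903744e+02, -9.58869948e-03,  1.66718275e+02]), 'ft_force': array([-0.41977059,  0.45807012, -0.2511087 ]), 'wrist_torque': array([-0.04065028,  0.00800909, -0.00713699]), 'grip_force': 0.0, 'finger_gap': 85.52640628949247}
```

View pics/top1.png

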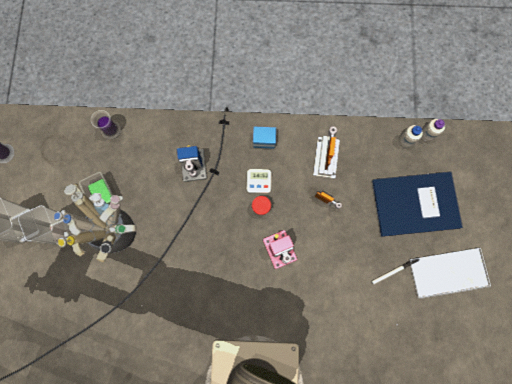

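View pics/side1.png

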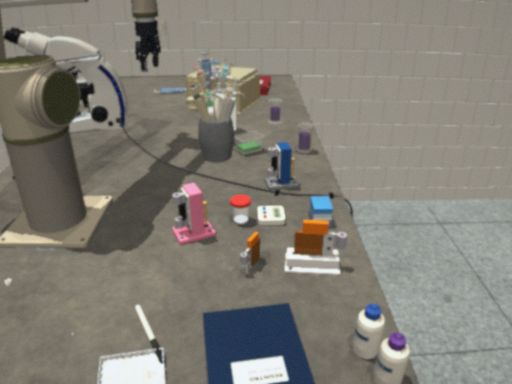

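The top view shows the blue post near (190,163), the rack with the large door near (328,155), and the bystanders between them. In the side view the door is at (315,240) and the post at (283,165). I'll enlarge those four areas.

```bash
python3 - <<'E'
import cv2,numpy as np
t=cv2.imread('pics/top1.png');s=cv2.imread('pics/side1.png')
def c(im,x,y): return cv2.resize(im[y:y+60,x:x+80],(400,300),interpolation=cv2.INTER_CUBIC)
cv2.imwrite('pics/crop1.png',np.vstack([np.hstack([c(t,290,120),c(t,150,135)]),np.hstack([c(s,275,215),c(s,245,135)])]))
E
```

```text
(no output)
```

View pics/crop1.png

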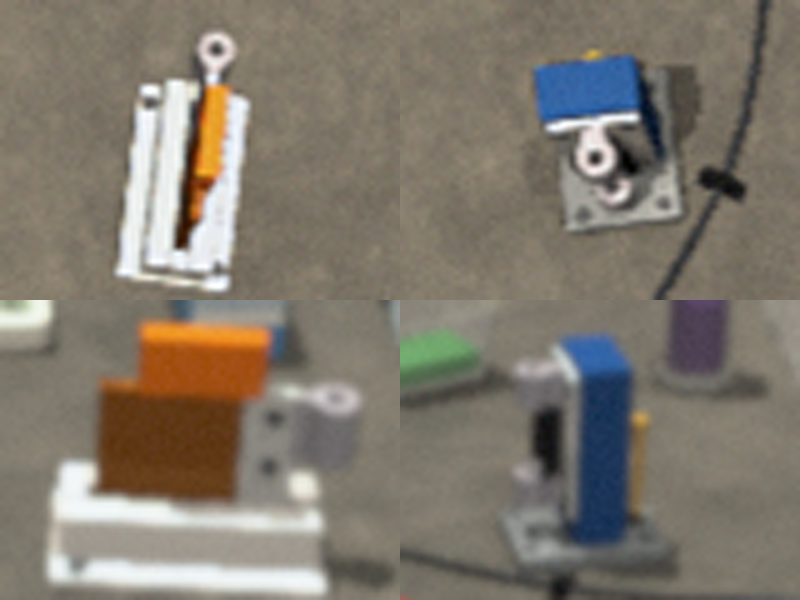

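```bash
cat > fit.py <<'E'
from h import *
from scipy.optimize import least_squares
t=snap('top');s=snap('side')
def fit(obs,x0,z0=None):
    # obs: (cam, uv, local xyz)
    def f(p):
        c,si=np.cos(p[2]),np.sin(p[2]); o=[]
        for cam,uv,l in obs:
            P=[p[0]+c*l[0]-si*l[1],p[1]+si*l[0]+c*l[1],l[2]]
            o+=list(proj(cam,P)[0]-uv)
        return np.array(o)
    q=least_squares(f,x0,loss='soft_l1',x_scale=[10,10,.1])
    print(q.x[:2].round(1),np.degrees(q.x[2]).round(2)); print(f(q.x).reshape(-1,2).round(1).tolist())
    return q.x
def C(ox,oy,px,py): return np.array([ox+(px+.5)/5-.5,oy+(py+.5)/5-.5])
E
python3 - <<'E'
from fit import *
T=lambda a,b:C(290,120,a,b)
J=lambda a,b:C(150,135,a-400,b)
S=lambda a,b:C(275,215,a,b-300)
K=lambda a,b:C(245,135,a-400,b-300)
print('jamb');fit([(t,J(594,158),(0,0,111)),(t,J(534,68),(50,26,118)),(t,J(632,55),(50,-26,118)),(t,J(640,115),(20,-26,118)),(t,J(545,125),(20,26,118)),
(t,J(682,215),(-12,-32,12)),(t,J(568,230),(-12,32,12)),
(s,K(578,375),(20,-26,118)),(s,K(632,368),(50,-26,118)),(s,K(555,345),(20,26,118)),(s,K(605,335),(50,26,118)),(s,K(582,540),(20,-26,12)),(s,K(628,540),(50,-26,12)),(s,K(538,367),(0,0,111))],[600,180,0])
print('door, origin grip');fit([(t,T(216,50),(54,0,81)),(t,T(205,87),(25,6,109)),(t,T(229,87),(25,-6,109)),(t,T(217,180),(-25,-6,109)),
(s,S(337,397),(54,0,81)),(s,S(142,336),(-25,-6,109)),(s,S(270,342),(25,-6,109)),(s,S(268,396),(25,-6,81)),(s,S(140,390),(-25,-6,81))],[600,-180,0])
E
```

```text
jamb
[535.  184.8] 10.64
[[0.6, -0.3], [-0.3, -0.4], [0.5, -0.8], [0.3, -1.4], [-1.2, -0.5], [0.5, 0.1], [0.0, 0.4], [0.0, -0.9], [0.0, -0.4], [-0.2, -2.1], [0.2, -0.9], [-1.9, 1.3], [-0.7, 0.3], [-1.7, -0.0]]
door, origin grip
[ 603.9 -175.3] -7.06
[[0.1, -0.7], [0.4, -1.5], [0.2, -0.7], [0.2, -0.8], [-0.3, -0.5], [-0.3, -0.6], [-0.1, -0.5], [-1.0, 0.6], [-0.7, 0.4]]
```

{"fn": "step_arm", "kwargs": {
  "targets": [
    [[16, -12, 5, 0, 0, 0], [44, -33, 12, 0, 0, 0], [74, -56, 20, 0, 0, 0], [105, -79, 30, 0, 0, 0], [136, -102, 30, 0, 0, 0], [167, -126, 30, 0, 0, 0], [198, -150, 30, 0, 0, 0.02], [229, -176, 30, 0, 0, 0.04], [258, -202, 30, 0, 0, 0.06], [285, -230, 30, 0, 0, 0.08], [308, -261, 30, 0, 0, 0.1], [326, -295, 30, 0, 0, 0.11]]
  ],
  "fingers": -1
}}

```text
time: 1.2
tool_pos: [465.1, 287.4, 283.0]
tcp_rot: [-180.0, -0.0, 173.1]
ft_force: [0.8, -0.1, 0.0]
finger_gap: 85.5
grip_force: 0.0
```

{"fn": "step_arm", "kwargs": {
  "targets": [
    [[12, -37, 0, 0, 0, 0], [24, -76, 0, 0, 0, 0], [36, -116, 0, 0, 0, 0], [48, -156, 0, 0, 0, 0], [60, -196, 0, 0, 0, 0], [72, -236, -5, 0, 0, 0], [84, -276, -15, 0, 0, 0], [96, -316, -25, 0, 0, 0], [108, -356, -35, 0, 0, 0], [120, -396, -45, 0, 0, 0], [132, -434, -58, 0, 0, 0], [140, -464, -73, 0, 0, 0]]
  ]
}}

```text
time: 2.2
tool_pos: [604.7, -177.7, 210.8]
tcp_rot: [-180.0, 0.1, 173.0]
ft_force: [1.4, 0.9, 0.4]
finger_gap: 85.4
grip_force: 0.0
```

{"fn": "step_arm", "kwargs": {
  "targets": [
    [[0, 0, -10, 0, 0, 0], [0, 0, -20, 0, 0, 0], [0, 0, -20, 0, 0, 0]]
  ]
}}

```text
time: 2.45
tool_pos: [602.3, -174.5, 186.9]
tcp_rot: [179.9, -0.3, 173.0]
ft_force: [-0.6, 0.8, -0.7]
finger_gap: 85.3
grip_force: 0.0
```

```bash
python3 - <<'E'
from h import *
t=snap('top','top2.png')['img'];s=snap('side','side2.png')['img']
def c(im,x,y): return cv2.resize(im[y:y+120,x:x+80],(400,600),interpolation=cv2.INTER_CUBIC)
cv2.imwrite('pics/crop2.png',np.hstack([c(t,290,80),c(s,275,165)]))
x=r.sense();print(x['tool_pos'],x['tcp_rot'],x['joint_pos'])
E
```

```text
[ 603.52017956 -173.80894773  190.07367005] [ 1.79969804e+02 -5.60021440e-02  1.73085964e+02] [-2.07507655e+01  1.38470823e+01  8.47464724e+01  1.61044912e-02
  8.14680441e+01 -1.03839112e+02]
```

View pics/crop2.png

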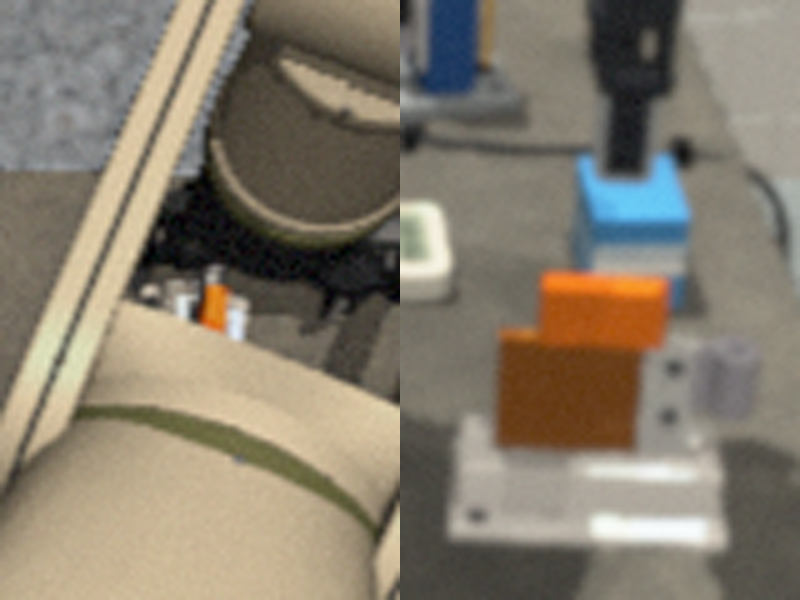

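The side crop shows one finger centred at crop x≈628, with its tip at y≈175. The bar spans 540–668 and is unobstructed. I'll check this against the projection.

```bash
python3 - <<'E'
from h import *
s=snap('side')
p=r.sense()['tool_pos']; print(p)
for dy in(-45,-55):
  for dz in (-9,-22): print(dy,dz,proj(s,p+[5.*(-dy/45)*-1,dy,dz]))
E
```

```text
[ 604.05913497 -173.82130328  191.08036579]
-45 -9 [[319.41513749 198.88715279]]
-45 -22 [[318.86611295 205.16463271]]
-55 -9 [[319.6797415  201.71360538]]
-55 -22 [[319.12048101 208.04168233]]
```

{"fn": "step_arm", "kwargs": {
  "targets": [
    [[0, -1, -15, 0, 0, 0], [0, -1, -35, 0, 0, 0], [0, -1, -55, 0, 0, 0], [0, -1, -70, 0, 0, 0], [0, -1, -82, 0, 0, 0], [0, -1, -90, 0, 0, 0], [0, -1, -92, 0, 0, 0], [0, -1, -92, 0, 0, 0]]
  ]
}}

```text
time: 3.27
tool_pos: [603.9, -175.7, 98.5]
tcp_rot: [-180.0, 0.0, 173.1]
ft_force: [0.0, -0.3, -0.1]
finger_gap: 85.4
grip_force: 0.0
```

{"fn": "step_arm", "kwargs": {
  "targets": [
    [[0, 0, 0, 0, 0, 0], [0, 0, 0, 0, 0, 0], [0, 0, 0, 0, 0, 0], [0, 0, 0, 0, 0, 0], [0, 0, 0, 0, 0, 0], [0, 0, 0, 0, 0, 0], [0, 0, 0, 0, 0, 0], [0, 0, 0, 0, 0, 0], [0, 0, 0, 0, 0, 0], [0, 0, 0, 0, 0, 0]]
  ],
  "fingers": 1,
  "newtons": 40
}}

```text
time: 4.1
tool_pos: [604.0, -176.2, 98.6]
tcp_rot: [-180.0, 0.0, 173.0]
ft_force: [0.9, -0.7, 2.2]
finger_gap: 11.4
grip_force: 39.6
```

{"fn": "step_arm", "kwargs": {
  "targets": [
    [[0, 0, 4, 0, 0, 0], [0, 0, 12, 0, 0, 0], [0, 0, 24, 0, 0, 0], [0, 0, 38, 0, 0, 0], [0, 0, 54, 0, 0, 0], [0, 0, 72, 0, 0, 0], [0, 0, 88, 0, 0, 0], [0, 0, 98, 0, 0, 0], [0, 0, 102, 0, 0, 0], [0, 0, 102, 0, 0, 0]]
  ],
  "newtons": 60
}}

```text
time: 4.93
tool_pos: [604.7, -176.3, 202.4]
tcp_rot: [-180.0, 0.2, 173.0]
ft_force: [-0.3, -0.2, -1.5]
finger_gap: 11.1
grip_force: 59.5
```

{"fn": "step_arm", "kwargs": {
  "targets": [
    [[-6, 12, 0, 0, 0, 0.01], [-18, 34, 0, 0, 0, 0.03], [-32, 62, 0, 0, 0, 0.06], [-48, 93, 0, 0, 0, 0.09], [-64, 125, 0, 0, 0, 0.12], [-80, 157, 0, 0, 0, 0.15], [-96, 189, 0, 0, 0, 0.18], [-112, 221, 0, 0, 0, 0.21], [-128, 253, 0, 0, 0, 0.24], [-144, 283, 0, 0, 0, 0.27], [-157, 308, 0, 0, 0, 0.29], [-166, 326, 0, 0, 0, 0.305]]
  ]
}}

```text
time: 5.93
tool_pos: [435.7, 151.9, 199.1]
tcp_rot: [180.0, -0.1, -169.4]
ft_force: [-0.3, -0.2, -1.5]
finger_gap: 11.2
grip_force: 59.5
```

{"fn": "step_arm", "kwargs": {
  "targets": [
    [[-5, 10, 0, 0, 0, 0.004], [-8, 15, -8, 0, 0, 0.004], [-8, 15, -22, 0, 0, 0.004], [-8, 15, -38, 0, 0, 0.004], [-8, 15, -54, 0, 0, 0.004], [-8, 15, -70, 0, 0, 0.004], [-8, 15, -82, 0, 0, 0.004], [-8, 15, -86, 0, 0, 0.004], [-8, 15, -86, 0, 0, 0.004], [-8, 15, -86, 0, 0, 0.004]]
  ]
}}

```text
time: 6.77
tool_pos: [430.1, 164.7, 114.4]
tcp_rot: [-180.0, -0.0, -169.3]
ft_force: [-0.0, 0.2, -2.2]
finger_gap: 11.3
grip_force: 59.4
```

```bash
python3 - <<'E'
from h import *
T=snap('top','top3.png');S=snap('side','side3.png');t=T['img'];s=S['img']
x=r.sense();p=x['tool_pos'];print(p,x['tcp_rot'],x['finger_gap'])
a=np.radians(10.64);d=np.array([np.cos(a),np.sin(a),0])
g=p-[0,0,3]
for n,q in(('hole top',g+54*d+[0,0,-14]),('jamb top',np.array([535,184.8,111]))):
    print(n,proj(T,q),proj(S,q))
def c(im,x,y): return cv2.resize(im[y:y+120,x:x+80],(400,600),interpolation=cv2.INTER_CUBIC)
cv2.imwrite('pics/crop3.png',np.hstack([c(t,155,110),c(s,220,100)]))
E
```

```text
[430.66835968 165.01054855 115.32636801] [ 1.79996321e+02  9.85787132e-02 -1.69290716e+02] 10.892624036946941
hole top [[192.19937063 187.01407866]] [[251.72829344 153.82117383]]
jamb top [[188.99327206 165.94133382]] [[270.55595326 147.96933496]]
```

View pics/crop3.png

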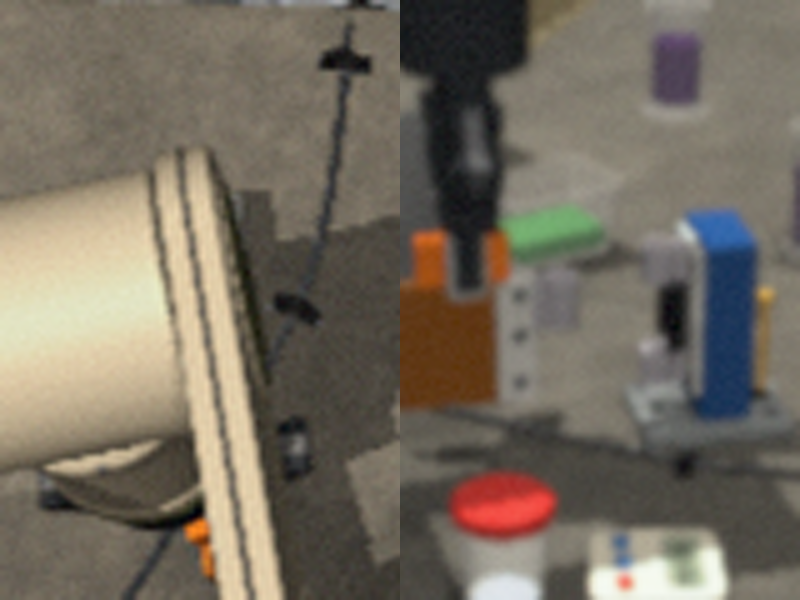

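{"fn": "step_arm", "kwargs": {
  "targets": [
    [[0, 0, -4, 0, 0, 0], [0, 0, -9, 0, 0, 0], [0, 0, -11, 0, 0, 0], [0, 0, -11, 0, 0, 0], [4, 1, -11, 0, 0, 0], [10, 2, -11, 0, 0, 0], [16, 3, -11, 0, 0, 0], [20, 4, -11, 0, 0, 0], [22, 4, -11, 0, 0, 0], [22, 4, -11, 0, 0, 0], [22, 4, -11, 0, 0, 0]]
  ]
}}

```text
time: 7.78
tool_pos: [451.9, 168.9, 103.2]
tcp_rot: [-180.0, -0.0, -169.3]
ft_force: [-0.0, -0.5, -1.2]
finger_gap: 11.1
grip_force: 59.4
```

```bash
python3 - <<'E'
from h import *
T=snap('top');S=snap('side','side4.png');s=S['img']
x=r.sense();p=x['tool_pos'];print(p,x['tcp_rot'],x['ft_force'])
a=np.radians(10.64);d=np.array([np.cos(a),np.sin(a),0]);g=p-[0,0,3.5]
h=g+54*d+[0,0,-29];print(h)
for q in (h+[0,0,15],h-[0,0,15],[535,184.8,111],[535,184.8,90],[535,184.8,50]): print((proj(S,q)-[240,125]+.5)*[10,10]-.5)
t=T['img'];cv2.imwrite('pics/crop4.png',cv2.resize(s[125:185,240:320],(800,600),interpolation=cv2.INTER_CUBIC))
E
```

```text
[451.59175177 168.90322282 103.14969243] [-1.79998385e+02 -2.57296996e-02 -1.69276576e+02] [ 0.08309172  0.05568605 -1.00872573]
[504.66331289 178.87364912  70.64969243]
[[198.40767621 329.19445475]]
[[197.71109937 428.5905779 ]]
[[310.05953262 234.19334963]]
[[308.62488407 305.12860904]]
[[305.93905276 437.01822169]]
```

View pics/crop4.png

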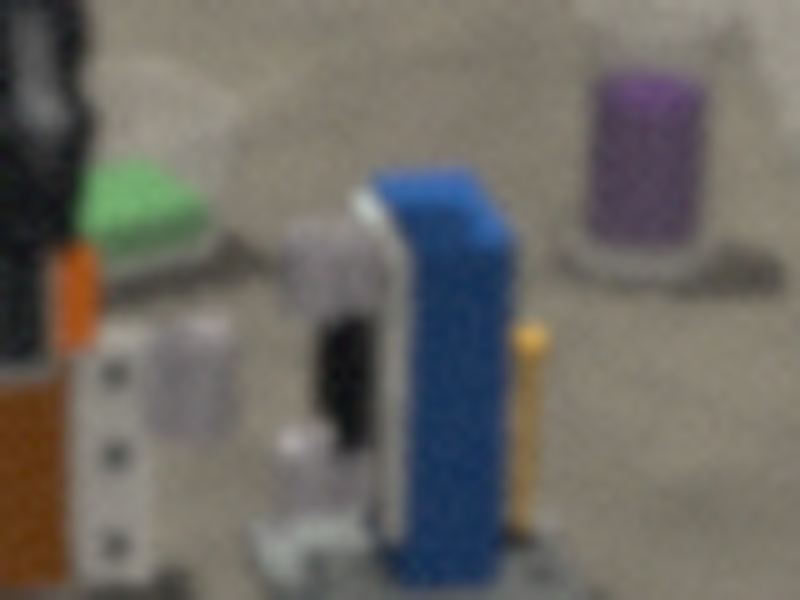

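The side crop puts the door knuckle centre at x≈194, level with the gap. The jamb knuckles are centred near x≈322, so about 31–36 mm of travel remains. I'll move in and feel for the saddle.

{"fn": "step_arm", "kwargs": {
  "targets": [
    [[4, 0.8, 0, 0, 0, 0], [10, 2, 0, 0, 0, 0], [16, 3, 0, 0, 0, 0], [20, 4, 0, 0, 0, 0], [23, 4.5, 0, 0, 0, 0], [25, 4.8, 0, 0, 0, 0], [26, 5, 0, 0, 0, 0], [26, 5, 0, 0, 0, 0]]
  ]
}}

```text
time: 8.55
tool_pos: [478.0, 174.0, 103.2]
tcp_rot: [-180.0, -0.0, -169.3]
ft_force: [0.1, 0.1, -1.4]
finger_gap: 11.1
grip_force: 59.4
```

{"fn": "step_arm", "kwargs": {
  "targets": [
    [[0.5, 0.1, 0, 0, 0, 0], [1, 0.2, 0, 0, 0, 0], [1.5, 0.3, 0, 0, 0, 0], [2, 0.4, 0, 0, 0, 0], [2, 0.4, 0, 0, 0, 0]]
  ]
}}

```text
time: 8.97
tool_pos: [479.9, 174.4, 103.4]
tcp_rot: [180.0, 0.0, -169.3]
ft_force: [0.0, 0.6, -0.9]
finger_gap: 10.9
grip_force: 59.4
```

{"fn": "step_arm", "kwargs": {
  "targets": [
    [[0.5, 0.1, 0, 0, 0, 0], [1, 0.2, 0, 0, 0, 0], [1.5, 0.3, 0, 0, 0, 0], [2, 0.4, 0, 0, 0, 0], [2, 0.4, 0, 0, 0, 0]]
  ]
}}

```text
time: 9.38
tool_pos: [481.9, 174.8, 103.3]
tcp_rot: [-180.0, 0.0, -169.3]
ft_force: [-0.4, -0.6, -1.7]
finger_gap: 11.1
grip_force: 59.4
```

No contact yet; continuing.

{"fn": "step_arm", "kwargs": {
  "targets": [
    [[0.5, 0.1, 0, 0, 0, 0], [1, 0.2, 0, 0, 0, 0], [1.5, 0.3, 0, 0, 0, 0], [1.5, 0.3, 0, 0, 0, 0]]
  ]
}}

```text
time: 9.72
tool_pos: [483.2, 174.9, 103.2]
tcp_rot: [-180.0, -0.0, -169.3]
ft_force: [-0.5, -0.4, -1.0]
finger_gap: 11.4
grip_force: 59.5
```

{"fn": "step_arm", "kwargs": {
  "targets": [
    [[0.5, 0.1, 0, 0, 0, 0], [1, 0.2, 0, 0, 0, 0], [1, 0.2, 0, 0, 0, 0]]
  ]
}}

```text
time: 9.97
tool_pos: [483.4, 174.9, 103.0]
tcp_rot: [-180.0, -0.1, -169.3]
ft_force: [-5.8, -2.6, 2.2]
finger_gap: 11.3
grip_force: 60.0
```

{"fn": "step_arm", "kwargs": {
  "targets": [
    [[0.5, 0.1, 0, 0, 0, 0], [1, 0.2, 0, 0, 0, 0], [1, 0.2, 0, 0, 0, 0]]
  ]
}}

```text
time: 10.22
tool_pos: [483.5, 175.0, 102.9]
tcp_rot: [-180.0, -0.3, -169.3]
ft_force: [-11.5, -3.7, 7.0]
finger_gap: 11.0
grip_force: 60.7
```

```bash
python3 - <<'E'
from h import *
S=snap('side','side5.png');s=S['img']
x=r.sense();print(x['tool_pos'],x['tcp_rot'],x['ft_force'],x['wrist_torque'])
cv2.imwrite('pics/crop5.png',cv2.resize(s[125:185,240:320],(800,600),interpolation=cv2.INTER_CUBIC))
E
```

```text
[483.50688039 174.97387845 102.9192345 ] [-179.97470024   -0.25737062 -169.27160579] [-10.9816826   -3.33419585   6.6251751 ] [-0.58781652  1.60378428 -0.08535884]
```

View pics/crop5.png

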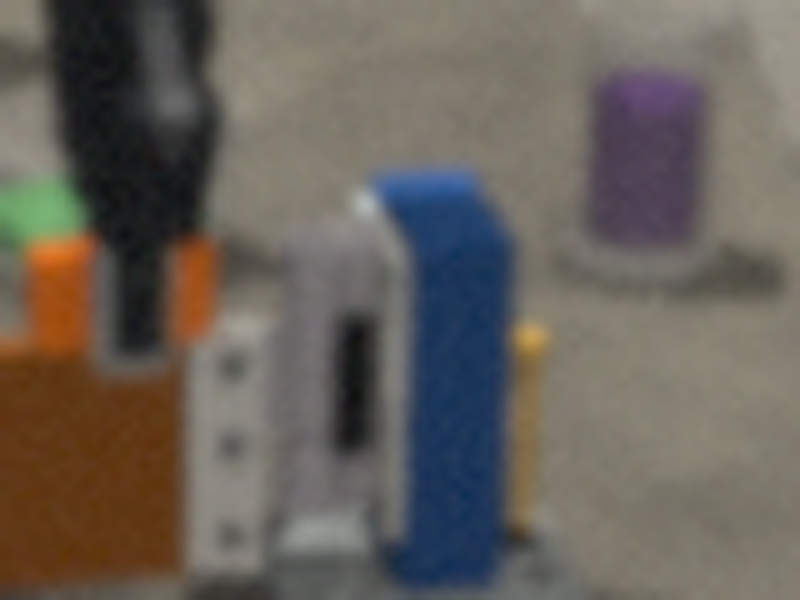

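{"fn": "step_arm", "kwargs": {
  "targets": [
    [[-1, -0.2, 0, 0, 0, 0], [-2, -0.4, 0, 0, 0, 0], [-3, -0.5, 0.5, 0, 0, 0], [-3, -0.5, 1, 0, 0, 0], [-3, -0.5, 1, 0, 0, 0]]
  ]
}}

```text
time: 10.68
tool_pos: [482.7, 175.1, 104.6]
tcp_rot: [180.0, 0.1, -169.3]
ft_force: [-0.4, -0.3, -1.0]
finger_gap: 11.0
grip_force: 59.4
```

{"fn": "step_arm", "kwargs": {
  "targets": [
    [[0.5, 0.1, 0, 0, 0, 0], [1, 0.2, 0, 0, 0, 0], [1.3, 0.2, 0, 0, 0, 0], [1.3, 0.2, 0, 0, 0, 0]]
  ]
}}

```text
time: 11.02
tool_pos: [483.4, 174.9, 104.1]
tcp_rot: [-180.0, -0.1, -169.3]
ft_force: [-2.9, -2.5, 0.2]
finger_gap: 11.2
grip_force: 59.6
```

{"fn": "step_arm", "kwargs": {
  "targets": [
    [[0.4, 0.1, 0, 0, 0, 0], [0.4, 0.1, 0, 0, 0, 0], [0.4, 0.1, 0, 0, 0, 0]]
  ]
}}

```text
time: 11.27
tool_pos: [483.4, 175.0, 104.1]
tcp_rot: [-180.0, -0.1, -169.3]
ft_force: [-5.0, -3.2, 0.6]
finger_gap: 11.5
grip_force: 59.9
```

{"fn": "step_arm", "kwargs": {
  "targets": [
    [[0.4, 0.1, 0, 0, 0, 0], [0.4, 0.1, 0, 0, 0, 0], [0.4, 0.1, 0, 0, 0, 0]]
  ]
}}

```text
time: 11.52
tool_pos: [483.4, 175.0, 104.0]
tcp_rot: [-180.0, -0.1, -169.3]
ft_force: [-8.0, -4.9, 2.4]
finger_gap: 11.0
grip_force: 60.1
```

{"fn": "step_arm", "kwargs": {
  "targets": [
    [[0, -0.4, 0, 0, 0, 0], [0, -0.8, 0, 0, 0, 0], [0, -0.8, 0, 0, 0, 0]]
  ]
}}

```text
time: 11.77
tool_pos: [483.5, 174.7, 104.0]
tcp_rot: [180.0, -0.1, -169.3]
ft_force: [-6.7, -0.3, 1.8]
finger_gap: 11.2
grip_force: 60.0
```

{"fn": "step_arm", "kwargs": {
  "targets": [
    [[0.2, -0.3, 0, 0, 0, 0], [0.2, -0.3, 0, 0, 0, 0], [0.2, -0.3, 0, 0, 0, 0]]
  ]
}}

```text
time: 12.02
tool_pos: [483.5, 174.7, 104.0]
tcp_rot: [179.9, -0.1, -169.3]
ft_force: [-8.8, -0.5, 2.5]
finger_gap: 10.6
grip_force: 60.1
```

{"fn": "step_arm", "kwargs": {
  "targets": [
    [[-1.5, -0.3, 0, 0, 0, 0], [-2, -0.4, -0.5, 0, 0, 0], [-2, -0.4, -1.1, 0, 0, 0], [-2, -0.4, -1.1, 0, 0, 0], [-1, -0.2, -1.1, 0, 0, 0], [-0.3, 0, -1.1, 0, 0, 0], [-0.3, 0, -1.1, 0, 0, 0], [-0.3, 0, -1.1, 0, 0, 0], [-0.3, 0, -1.1, 0, 0, 0]]
  ]
}}

```text
time: 12.77
tool_pos: [483.4, 174.5, 102.7]
tcp_rot: [180.0, -0.1, -169.3]
ft_force: [-5.5, 1.4, 0.5]
finger_gap: 11.4
grip_force: 59.7
```

```bash
python3 -c "
from h import *
x=r.sense();print(x['tool_pos'],x['ft_force']);print(r.hand_in())"
```

```text
[483.3758756  174.45201083 102.74382163] [-5.50144287  1.35285359  0.50673467]
the job is handed in; nothing more can be done
None
```

I handed the job in with the door held upright in the gripper and its knuckle resting in the post's saddle at about 6 N; its hole is an estimated 0.3 mm above mid-gap. I don't have the judge's result.

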